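# Line the reagent bottles up by size beside the balance

### The arm

A 6-joint arm with a two-finger parallel gripper is mounted at the origin on the work surface. World frame = base frame: x ahead of the robot, y to its left, z up, the work surface at z = 0. Lengths are in m, angles in rad, forces in N, time in s.
With the tool pointing down it reaches from about 0.35 to 0.8 m from the base axis. Payload 7.3 kg.
Tool frame: the origin (TCP) lies on the mounting face of the last link; the fingertips stand 173 mm ahead of it and the grasp point (between the pads) lies 155 mm ahead of it; x points along the fingers, z is the direction in which the jaws open and shut, and the axes are right-handed (so a half turn about x gives the same grasp; the last joint's range is limited). The gripper opens to 85 mm and grips with 20 to 120 N. Pads are 22 mm wide; open, the fingers measure 114 mm over their backs; the gripper's body (76 mm by 85 mm) begins 54 mm behind the grasp point. The pads swing forward as they close: fully open they stand 13 mm farther back than shut.
Start: joints at [-1.336, 0.342, 1.524, -0, 1.275, -0.146], TCP at [0.195, -0.487, 0.405] pointing down, gripper open.
Joint ranges: [-2.53, 2.53], [-0.77, 2.02], [0.04, 2.7], [-1, 4.14], [0.28, 2.66], [-3.11, 3.11]. Speed limits (rad/s): [2.57, 2.57, 3.14, 3.14, 3.14, 3.14].

### API

Orientations are given as a rotation vector (axis times angle).
In Python, from station import status, cams, workorder gives the robot as it stands. The module is installed in compiled form; this text tells all that it offers.
- The arm moves only by the tool play_rows, never from a script. Its argument "steps" is a list of rows, each a list of 3 entries, a list of its own where there are three numbers: the shift along the tool's x, y, z in m, then the turn, a rotation vector about the tool's x, y, z in rad, then the opening, from 0 (shut) to 1 (fully open). A call has 1 to 20 rows; each row shifts and turns the commanded pose from where the row before left it, along the tool's axes as they then stand; what a row does not reach is not made up. A row lasts 1/12 s, in which the tool goes at most 41.7 mm and 7.16 degrees, less where a joint would pass 70% of its speed; a pose out of reach is approached as far as the arm can. A call with a gripper value outside its range is refused whole. The fingers move at their own pace and stop on an object; "grip_force" is the grip in N (left out, the last holds). Time passes only in rows, so rows that do not move let the fingers close. It gives the time, the measured TCP pose, the force and the opening at its end, in the units of the state.
- status.get_state(): the state, without advancing time (a new reading comes with each control period).
- cams.get_image(name): name is "scene" or "top" or "wrist"; returns a dict with "image" (480x640x3 uint8, red, green, blue), "vertical_fov" (degrees; the focal length in pixels is half the picture's height over the tangent of half this angle, whatever the lens; pixels are square), "cx", "cy" (the principal point, pixels), "pose" (4x4, takes a point from camera to world coordinates); the wrist camera has in their place "T_tool_cam" (4x4, takes a point from camera to tool coordinates, whose origin is the TCP and whose axes are the tool frame's). Camera axes: x right, y down, z forward; pixel columns grow to the right and rows downward; lengths in m; the calibration is good to about 2 mm. The wrist camera is an equidistant fisheye: a pixel r from the principal point sees the ray r / f radians off the axis. A picture is of the moment at which its call begins: read the wrist's pose just before it. There is no depth.
- workorder.sign_off(): hands the job in, once; it reports no verdict.
The state is a dict: "t": time; "q": joint angles; "qd": joint speeds; "tau": joint torques, N m; "tool_pos": TCP position; "eef_rot": TCP orientation; "contact_force": force on the tool from outside, world axes, zero at the start; "torque": the same for the moment, N m; "width": finger opening in m.
Only numpy, scipy, OpenCV 4.12 (cv2) and the standard library are available. Lean on these libraries where they do the work, as an engineer would, in place of code of your own. Each camera call takes 0.05 s, during which the arm holds its last target.

### The job

Put the four white blue-capped bottles away on the bottle board, each standing upright in the middle of its own saucer, in order of size: the smallest in the saucer at the end next to the balance, the largest at the far end, so that none hides a smaller one from whoever is weighing. Do not tip over any bottle or the glass beaker that stands among them, and let go of everything.

Things in the scene. Friction and masses are not known exactly. Their poses are not given: they have to be found in the camera images.
- bottle_1_mid (a point): The smallest of four loose upright white plastic bottles, blank label, ribbed blue cap (tight, stays on). 70 mm tall, body 36 mm in diameter over its lower 60 per cent, then a cone up to the cap; cap 26 mm in diameter, the top 18 mm of the bottle. This point: on its axis half-way up, 35 mm above its underside; z is up.
- bottle_2_mid (a point): The second smallest of four loose upright white plastic bottles, blank label, ribbed blue cap (tight, stays on). 90 mm tall, body 46 mm in diameter over its lower 60 per cent, then a cone up to the cap; cap 33 mm in diameter, the top 20 mm of the bottle. This point: on its axis half-way up, 45 mm above its underside; z is up.
- bottle_3_mid (a point): The second largest of four loose upright white plastic bottles, blank label, ribbed blue cap (tight, stays on). 112 mm tall, body 56 mm in diameter over its lower 60 per cent, then a cone up to the cap; cap 40 mm in diameter, the top 22 mm of the bottle. This point: on its axis half-way up, 56 mm above its underside; z is up.
- bottle_4_mid (a point): The largest of four loose upright white plastic bottles, blank label, ribbed blue cap (tight, stays on). 138 mm tall, body 66 mm in diameter over its lower 60 per cent, then a cone up to the cap; cap 48 mm in diameter, the top 24 mm of the bottle. This point: on its axis half-way up, 69 mm above its underside; z is up.
- saucer_a: One of four identical fixed grey round spill saucers in a row on a low wooden board: the left end of the row as the robot sees it (its +y end). 96 mm over the rim, 8 mm high, floor 4 mm thick, about 84 mm across inside. Origin: centre of its underside, 18 mm above the bench; z is up. Saucers are about 106 mm apart; the row lies along y, turned by up to 9 degrees. Board ends and far edge have lips 14 and 10 mm high.
- saucer_b: One of four identical fixed grey round spill saucers in a row on a low wooden board: second from the left (+y) end. 96 mm over the rim, 8 mm high, floor 4 mm thick, about 84 mm across inside. Origin: centre of its underside, 18 mm above the bench; z is up. Saucers are about 106 mm apart; the row lies along y, turned by up to 9 degrees. Board ends and far edge have lips 14 and 10 mm high.
- saucer_c: One of four identical fixed grey round spill saucers in a row on a low wooden board: third from the left (+y) end. 96 mm over the rim, 8 mm high, floor 4 mm thick, about 84 mm across inside. Origin: centre of its underside, 18 mm above the bench; z is up. Saucers are about 106 mm apart; the row lies along y, turned by up to 9 degrees. Board ends and far edge have lips 14 and 10 mm high.
- saucer_d: One of four identical fixed grey round spill saucers in a row on a low wooden board: the right (-y) end of the row. 96 mm over the rim, 8 mm high, floor 4 mm thick, about 84 mm across inside. Origin: centre of its underside, 18 mm above the bench; z is up. Saucers are about 106 mm apart; the row lies along y, turned by up to 9 degrees. Board ends and far edge have lips 14 and 10 mm high.
- balance: The laboratory balance, fixed: black base, white housing, square steel pan on top; 270 mm deep, 200 mm wide, 94 mm high. It stands beside one end of the row of saucers: left (+y) in some starts, right (-y) in others; a pH meter with an electrode arm, 210 mm high, stands on the other side. Origin: centre of its underside, on the bench; front faces the robot (-x).
- beaker_mid (a point): An empty clear glass beaker, 48 mm in diameter (52 mm at the lip), 68 mm tall, standing loose among the bottles; it is not part of the job. This point is on its axis half-way up, 34 mm above its underside; z points up.
Things that resemble listed ones, but are neither listed nor needed, are in the scene too. What is shaped like the part that bears bottle_3_mid but purple is not meant.

How it is judged:
At the end, for the whole second after the job is handed in: Counting from the saucer at the balance's end of the row, the bottles stand smallest, second smallest, second largest, largest; each is within 13 mm of its saucer's centre, resting on the saucer's floor (height within 3 mm), upright within 0.08 rad, at rest and released (((world y of balance above 0 m and horizontal distance between bottle_1_mid and saucer_a below 0.013 m and z of bottle_1_mid in the frame of saucer_a between 0.036 and 0.042 m and horizontal distance between bottle_2_mid and saucer_b below 0.013 m and z of bottle_2_mid in the frame of saucer_b between 0.046 and 0.052 m and horizontal distance between bottle_3_mid and saucer_c below 0.013 m and z of bottle_3_mid in the frame of saucer_c between 0.057 and 0.063 m and horizontal distance between bottle_4_mid and saucer_d below 0.013 m and z of bottle_4_mid in the frame of saucer_d between 0.07 and 0.076 m) or (world y of balance below 0 m and horizontal distance between bottle_1_mid and saucer_d below 0.013 m and z of bottle_1_mid in the frame of saucer_d between 0.036 and 0.042 m and horizontal distance between bottle_2_mid and saucer_c below 0.013 m and z of bottle_2_mid in the frame of saucer_c between 0.046 and 0.052 m and horizontal distance between bottle_3_mid and saucer_b below 0.013 m and z of bottle_3_mid in the frame of saucer_b between 0.057 and 0.063 m and horizontal distance between bottle_4_mid and saucer_a below 0.013 m and z of bottle_4_mid in the frame of saucer_a between 0.07 and 0.076 m)) and angle between each of bottle_1_mid, bottle_2_mid, bottle_3_mid, bottle_4_mid's own z axis and vertical below 0.08 rad and linear speed of each of bottle_1, bottle_2, bottle_3, bottle_4 below 0.02 m/s); the robot touches nothing.
It fails at once if a bottle is tipped over (leans more than 0.6 rad) (angle between any of bottle_1_mid, bottle_2_mid, bottle_3_mid, bottle_4_mid's own z axis and vertical above 0.6 rad).
It fails at once if the glass beaker is tipped over (leans more than 0.6 rad) (angle between beaker_mid's own z axis and vertical above 0.6 rad).
It also fails if it takes over 115 s, if anything falls off the work surface, if the arm or the gripper's body presses on something with over 40 N, if the wrist force passes 120 N, or if a joint passes its speed limit or range.

## Working session

There is one attempt and no reset: what is moved stays moved. The work goes in short steps, Python scripts to look and compute and a tool call to move; the robot and the scene stay as the last step left them, time stands still between calls to the robot, and variables do not carry over. Pictures are saved under pics/ and viewed, and the job is handed in when it is done.

Besides the shell and the picture viewer there is one more tool, called after "Call:" as name(argument=value, ...) on one line, values as JSON. play_rows: Moves the arm, as the interface text tells. Its arguments: {"type":"object","properties":{"steps":{"type":"array","items":{"type":"array"}},"grip_force":{"type":"number"}},"required":["steps"]}

```bash
mkdir -p pics; cat > h.py <<'E'
import numpy as np, cv2
from scipy.spatial.transform import Rotation as R
from station import status, cams
def snap(n,fn):
    d=cams.get_image(n); cv2.imwrite('pics/'+fn,cv2.cvtColor(d['image'],cv2.COLOR_RGB2BGR)); return d
def ray(d,u,v):
    f=240/np.tan(np.radians(d['vertical_fov'])/2)
    p=np.asarray(d['pose']); r=np.array([(u-d['cx'])/f,(v-d['cy'])/f,1.]); return p[:3,3],p[:3,:3]@r
def at_z(d,u,v,z):
    o,r=ray(d,u,v); return o+r*(z-o[2])/r[2]
def proj(d,P):
    f=240/np.tan(np.radians(d['vertical_fov'])/2)
    p=np.asarray(d['pose']); c=p[:3,:3].T@(np.asarray(P)-p[:3,3]); return f*c[0]/c[2]+d['cx'],f*c[1]/c[2]+d['cy']
E
python3 - <<'E'
from h import *
s=status.get_state(); print(s)
print(R.from_rotvec(s['eef_rot']).as_matrix().round(3))
for n in ['scene','top','wrist']:
    d=snap(n,n+'0.png'); print(n,{k:np.round(v,3) for k,v in d.items() if k!='image'})
E
```

```text
{'t': 0.0, 'q': array([-1.33598661e+00,  3.42728414e-01,  1.52503710e+00, -2.97545220e-05,
        1.27539895e+00, -1.45969920e-01]), 'qd': array([1.24479910e-04, 6.63314201e-04, 1.39871407e-03, 3.49328801e-05,
       1.15382134e-03, 3.66885166e-04]), 'tau': array([-1.20555931e-03, -4.33679438e+01, -2.46014625e+01, -4.05771834e-04,
        7.75864057e-03, -5.20728548e-06]), 'tool_pos': array([ 0.19511176, -0.48724586,  0.40401579]), 'eef_rot': array([ 0.92530697,  1.36682905, -0.92359173]), 'contact_force': array([-0.64509317,  0.81536175, -0.24333059]), 'torque': array([-0.00856017, -0.03361878,  0.00215405]), 'width': 0.08520433417905283}
[[-0.     0.928  0.372]
 [ 0.002  0.372 -0.928]
 [-1.     0.    -0.002]]
scene {'vertical_fov': np.float64(48.948), 'cx': np.float64(325.98), 'cy': np.float64(241.129), 'pose': array([[-0.709,  0.498, -0.499,  1.184],
       [ 0.705,  0.498, -0.505,  0.668],
       [-0.003, -0.71 , -0.704,  0.995],
       [ 0.   ,  0.   ,  0.   ,  1.   ]])}
top {'vertical_fov': np.float64(48.509), 'cx': np.float64(313.073), 'cy': np.float64(242.576), 'pose': array([[ 0.   , -0.986,  0.17 ,  0.274],
       [-1.   ,  0.002,  0.012, -0.008],
       [-0.012, -0.17 , -0.985,  1.595],
       [ 0.   ,  0.   ,  0.   ,  1.   ]])}
wrist {'vertical_fov': np.float64(65.706), 'cx': np.float64(319.129), 'cy': np.float64(246.036), 'T_tool_cam': array([[-0.001, -0.291,  0.957,  0.032],
       [ 0.   , -0.957, -0.291,  0.074],
       [ 1.   , -0.   ,  0.001,  0.   ],
       [ 0.   ,  0.   ,  0.   ,  1.   ]])}
```

View pics/scene0.png

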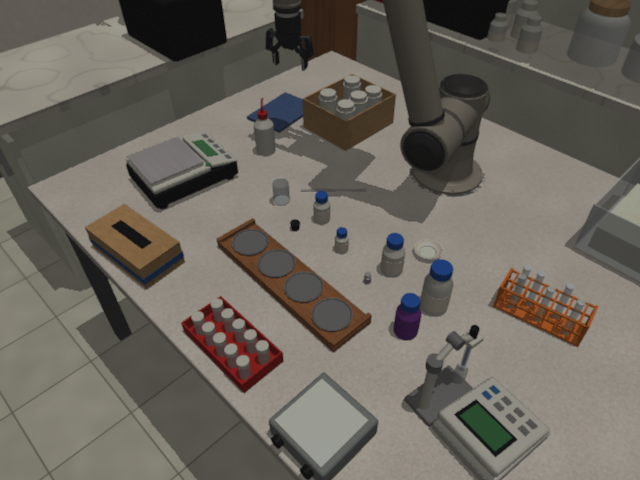

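View pics/top0.png

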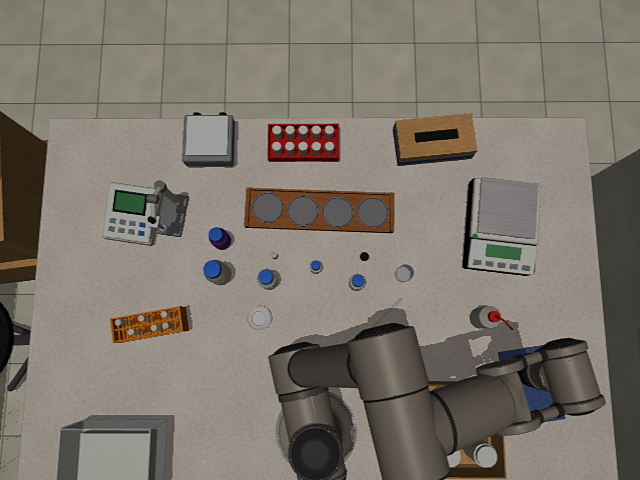

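View pics/wrist0.png

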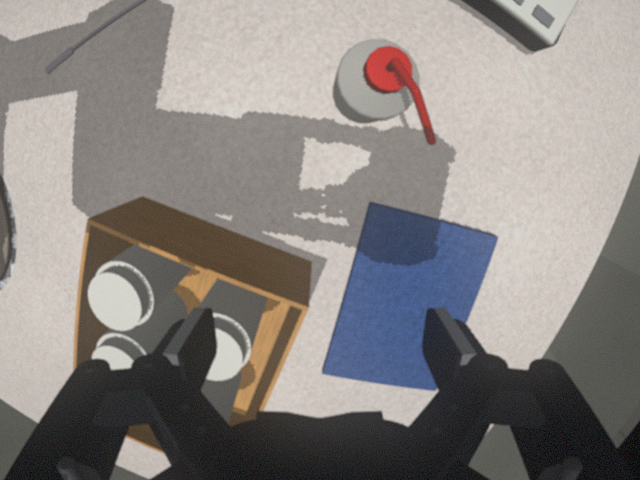

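```bash
cat > m.py <<'E'
from h import *
H=[.070,.090,.112,.138]; C=[.018,.020,.022,.024]
def blobs(img,lo,hi,amin,amax):
    m=cv2.inRange(cv2.cvtColor(img,cv2.COLOR_RGB2HSV),lo,hi)
    m=cv2.morphologyEx(m,cv2.MORPH_OPEN,np.ones((2,2)))
    n,l,st,c=cv2.connectedComponentsWithStats(m)
    return [(tuple(c[i].round(1)),st[i].tolist()) for i in range(1,n) if amin<st[i][4]<amax]
E
python3 - <<'E'
from m import *
for n in ['top','scene']:
    d=cams.get_image(n)
    print(n,'blue'); 
    for b in blobs(d['image'],(105,150,60),(118,255,255),25,1500): print(b)
    print('dark gray disc')
    for b in blobs(d['image'],(0,0,60),(179,40,130),400,2500): print(b)
    for p in [(214,268),(302,211)] if n=='top' else [(441,270),(276,264)]:
        print(p,cv2.cvtColor(d['image'],cv2.COLOR_RGB2HSV)[p[1],p[0]])
E
```

```text
top blue
((np.float64(216.3), np.float64(235.0)), [210, 229, 14, 13, 152])
((np.float64(212.7), np.float64(269.8)), [205, 262, 17, 17, 229])
((np.float64(316.2), np.float64(265.9)), [312, 262, 9, 9, 62])
((np.float64(266.3), np.float64(277.5)), [260, 271, 14, 14, 157])
((np.float64(358.9), np.float64(281.3)), [354, 276, 11, 12, 104])
dark gray disc
((np.float64(134.7), np.float64(7.4)), [114, 0, 37, 19, 467])
((np.float64(574.4), np.float64(89.1)), [550, 76, 47, 25, 679])
((np.float64(208.6), np.float64(146.9)), [183, 115, 52, 48, 607])
((np.float64(268.4), np.float64(207.9)), [254, 195, 30, 28, 675])
((np.float64(166.9), np.float64(215.8)), [154, 196, 26, 50, 551])
((np.float64(303.4), np.float64(211.6)), [289, 197, 30, 30, 693])
((np.float64(338.3), np.float64(212.7)), [324, 198, 30, 30, 684])
((np.float64(373.5), np.float64(213.4)), [359, 199, 30, 30, 696])
((np.float64(11.4), np.float64(301.8)), [0, 283, 32, 48, 568])
((np.float64(359.1), np.float64(328.8)), [294, 309, 116, 40, 1270])
((np.float64(5.6), np.float64(426.0)), [0, 359, 23, 121, 968])
((np.float64(407.4), np.float64(4
[... 442 characters left out ...]
at64(376.4), np.float64(41.1)), [358, 0, 43, 82, 2299])
((np.float64(350.7), np.float64(101.6)), [320, 82, 63, 39, 1081])
((np.float64(281.0), np.float64(193.2)), [270, 179, 21, 28, 479])
((np.float64(250.8), np.float64(242.7)), [234, 230, 35, 26, 711])
((np.float64(391.7), np.float64(262.9)), [377, 245, 30, 34, 643])
((np.float64(277.0), np.float64(263.9)), [259, 251, 37, 27, 799])
((np.float64(304.3), np.float64(287.5)), [286, 273, 38, 30, 904])
((np.float64(435.8), np.float64(296.4)), [421, 275, 34, 43, 948])
((np.float64(332.5), np.float64(315.1)), [313, 299, 40, 33, 1048])
((np.float64(328.5), np.float64(426.6)), [269, 373, 111, 105, 1857])
(441, 270) [109 190 118]
(276, 264) [ 0  3 82]
```

```bash
python3 - <<'E'
from m import *
t=cams.get_image('top');s=cams.get_image('scene')
caps={1:((316.2,265.9),(342.6,233)),2:((358.9,281.3),(322.4,197.3)),3:((266.3,277.5),(396.1,241.5)),4:((212.7,269.8),(442.6,269.7)),'P':((216.3,235.),(411.8,302.7))}
for k,(a,b) in caps.items():
    i=3 if k==4 else 2 if k=='P' else k-1
    z=H[i]-C[i]/2
    o1,r1=ray(t,*a);o2,r2=ray(s,*b)
    x=np.linalg.lstsq(np.c_[r1,-r2],o2-o1,rcond=None)[0]
    print(k,at_z(t,*a,z).round(4),at_z(s,*b,z).round(4),'tri',((o1+r1*x[0]+o2+r2*x[1])/2).round(4))
for n,a,b in [('a',(268.4,207.9),(332.5,315.1)),('b',(303.4,211.6),(304.3,287.5)),('c',(338.3,212.7),(277,263.9)),('d',(373.5,213.4),(250.8,242.7))]:
    print(n,at_z(t,*a,.023).round(4),at_z(s,*b,.023).round(4))
print('beaker',at_z(t,404,273,.034),at_z(s,281,191,.034))
print('cap0',at_z(t,364,256,.01),at_z(s,295,225,.01)); print('item',at_z(t,275,255,.01),at_z(s,367,278,.01))
for i,(x0,y0,x1,y1) in {'top':(180,170,440,330),'scene':(200,160,480,360)}.items():
    im=(t if i=='top' else s)['image'][y0:y1,x0:x1]
    cv2.imwrite(f'pics/{i}_z.png',cv2.cvtColor(cv2.resize(im,None,fx=2.8,fy=2.8,interpolation=cv2.INTER_CUBIC),cv2.COLOR_RGB2BGR))
E
```

```text
1 [0.4689 0.0005 0.061 ] [0.4722 0.0074 0.061 ] tri [0.4686 0.0018 0.0551]
2 [ 0.4221 -0.1211  0.08  ] [ 0.4253 -0.1135  0.08  ] tri [ 0.4215 -0.1201  0.0742]
3 [0.431  0.1408 0.101 ] [0.433  0.1471 0.101 ] tri [0.4304 0.1429 0.0965]
4 [0.45   0.2878 0.126 ] [0.4496 0.2914 0.126 ] tri [0.4494 0.2895 0.1245]
P [0.5531 0.2858 0.101 ] [0.5533 0.291  0.101 ] tri [0.5525 0.2881 0.0981]
a [0.6509 0.1455 0.023 ] [0.6551 0.1524 0.023 ]
b [0.6392 0.0393 0.023 ] [0.6444 0.0465 0.023 ]
c [ 0.6355 -0.0662  0.023 ] [ 0.6401 -0.0583  0.023 ]
d [ 0.6331 -0.1723  0.023 ] [ 0.6389 -0.1636  0.023 ]
beaker [ 0.45097938 -0.25728131  0.034     ] [ 0.45129514 -0.25660423  0.034     ]
cap0 [ 0.50512297 -0.14272183  0.01      ] [ 0.50261889 -0.14267778  0.01      ]
item [0.50855703 0.12475899 0.01      ] [0.50637016 0.12549514 0.01      ]
```

View pics/top_z.png

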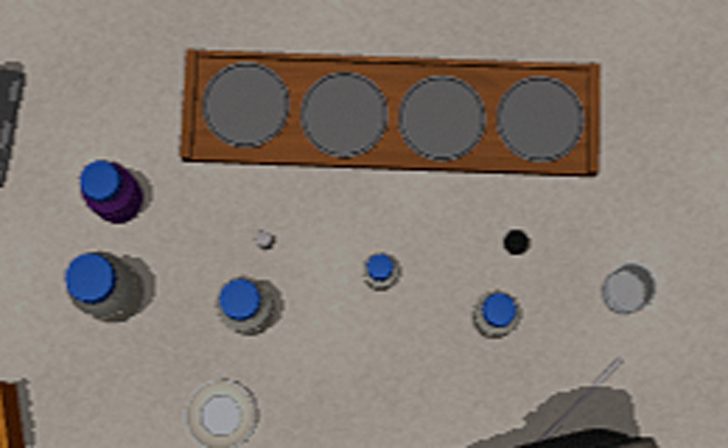

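View pics/scene_z.png

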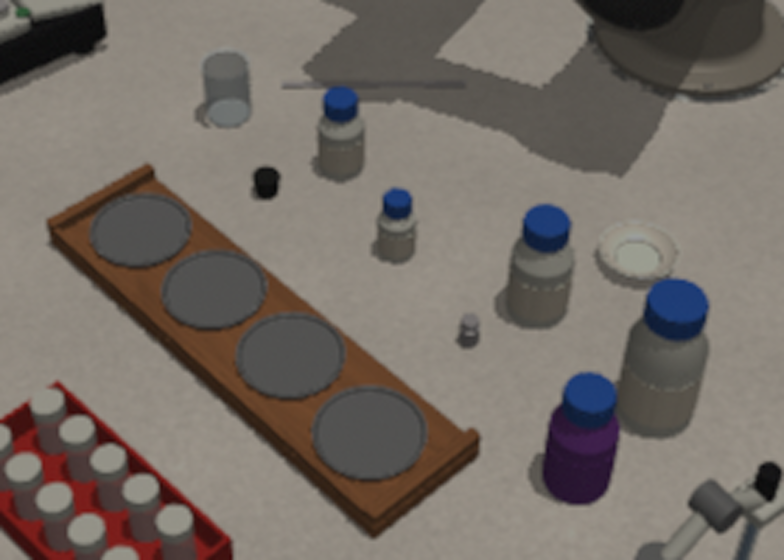

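Call:
play_rows(steps=[[[0,0,0],[0.0953,0,0],1],[[0,0,0],[0.0953,0,0],1],[[0,0,0],[0.0953,0,0],1],[[0,0,0],[0.0953,0,0],1],[[-0.009,0.037,0],[0,0,0],1],[[-0.009,0.037,0],[0,0,0],1],[[-0.009,0.037,0],[0,0,0],1],[[-0.009,0.037,0],[0,0,0],1],[[-0.009,0.037,0],[0,0,0],1],[[0,0,-0.035],[0,0,0],1],[[0,0,-0.035],[0,0,0],1],[[0,0,-0.035],[0,0,0],1],[[0,0,-0.035],[0,0,0],1],[[0,0,-0.035],[0,0,0],1],[[0,0,-0.035],[0,0,0],1],[[0,0,-0.035],[0,0,0],1],[[0,0,-0.035],[0,0,0],1],[[0,0,-0.035],[0,0,0],1],[[0,0,-0.035],[0,0,0],1]], grip_force=60)

```text
t: 1.93
tool_pos: [0.3798, -0.1358, 0.4498]
eef_rot: [1.21, 1.208, -1.21]
contact_force: [1.2, -0.7, 0.4]
width: 0.0853
```

Call:
play_rows(steps=[[[0,0,-0.035],[0,0,0],1],[[0,0,-0.035],[0,0,0],1],[[0,0,-0.035],[0,0,0],1],[[0,0,-0.035],[0,0,0],1],[[0,0,-0.035],[0,0,0],1],[[0,0,-0.035],[0,0,0],1],[[0,0,0],[0,0,0],1],[[0,0,0],[0,0,0],1],[[0,0,0],[0,0,0],1]])

```text
t: 2.68
tool_pos: [0.3803, 0.0724, 0.4497]
eef_rot: [1.208, 1.209, -1.209]
contact_force: [-1.1, -0.2, 0.8]
width: 0.0854
```

```bash
cat >> h.py <<'E'
def wsnap(fn):
    s=status.get_state(); d=snap('wrist',fn); T=np.eye(4); T[:3,:3]=R.from_rotvec(s['eef_rot']).as_matrix(); T[:3,3]=s['tool_pos']
    d['P']=T@np.asarray(d['T_tool_cam']); return d
def wray(d,u,v):
    f=240/np.tan(np.radians(d['vertical_fov'])/2); a=np.array([u-d['cx'],v-d['cy']]); r=np.linalg.norm(a); th=r/f
    c=np.r_[a/max(r,1e-9)*np.sin(th),np.cos(th)]; return d['P'][:3,3],d['P'][:3,:3]@c
def wat(d,u,v,z):
    o,r=wray(d,u,v); return o+r*(z-o[2])/r[2]
def st():
    s=status.get_state(); print('t',round(s['t'],2),'pos',s['tool_pos'].round(4),'w',round(s['width'],4),'F',s['contact_force'].round(1)); print(R.from_rotvec(s['eef_rot']).as_matrix().round(4).tolist())
E
python3 - <<'E'
from h import *
st(); wsnap('w1.png')
E
```

```text
t 2.68 pos [0.3803 0.0724 0.4497] w 0.0854 F [-1.1 -0.2  0.8]
[[0.0, 1.0, 0.0005], [-0.0006, 0.0005, -1.0], [-1.0, 0.0, 0.0006]]
```

View pics/w1.png

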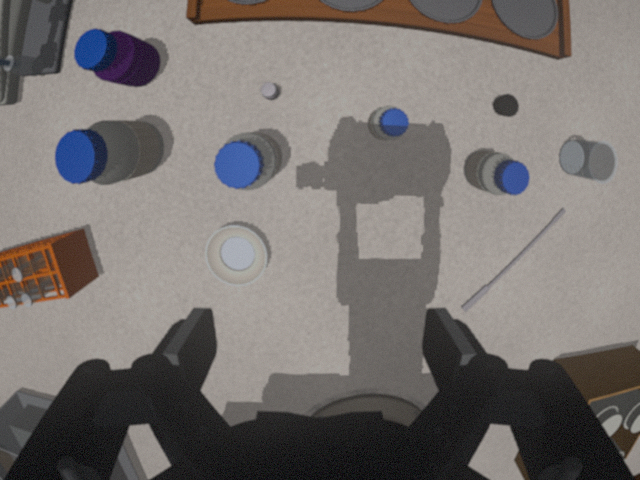

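```bash
python3 - <<'E'
from m import *
d=wsnap('w1b.png')
bl=blobs(d['image'],(103,150,40),(120,255,255),100,5000)
for b in bl: print(b,[wat(d,*b[0],H[i]-C[i]/2).round(4)[:2].tolist() for i in range(4)])
E
```

```text
((np.float64(94.6), np.float64(51.2)), [76, 31, 41, 41, 1215]) [[0.5649, 0.3116], [0.559, 0.2988], [0.5526, 0.2847], [0.5448, 0.2678]]
((np.float64(395.0), np.float64(118.8)), [383, 111, 24, 16, 266]) [[0.4734, -0.0014], [0.4724, 0.0025], [0.4714, 0.0068], [0.47, 0.0119]]
((np.float64(75.9), np.float64(157.7)), [56, 132, 40, 52, 1610]) [[0.4491, 0.3406], [0.4494, 0.3263], [0.4497, 0.3105], [0.4501, 0.2916]]
((np.float64(236.6), np.float64(165.4)), [216, 144, 43, 45, 1388]) [[0.4284, 0.1513], [0.4298, 0.147], [0.4313, 0.1423], [0.4332, 0.1367]]
((np.float64(515.2), np.float64(178.7)), [504, 165, 24, 29, 383]) [[0.4207, -0.1363], [0.4225, -0.1253], [0.4245, -0.113], [0.4269, -0.0985]]
```

Call:
play_rows(steps=[[[0,0.035,0],[0,0,0],1],[[0,0.035,0.015],[0,0,0],1],[[0,0.035,0.02],[0,0,0],1],[[0,0.035,0.02],[0,0,0],1],[[0,0.02,0.02],[0,0,0],1],[[0,0,0],[0,0,0],1],[[0,0,0],[0,0,0],1],[[0,0,0],[0,0,0],1]])

```text
t: 3.45
tool_pos: [0.5399, -0.0036, 0.4493]
eef_rot: [1.211, 1.209, -1.212]
contact_force: [-0.8, -0.0, 0.6]
width: 0.0856
```

```bash
python3 - <<'E'
from m import *
st(); d=wsnap('w2.png')
g=cv2.cvtColor(d['image'],cv2.COLOR_RGB2HSV)
E
```

```text
t 3.45 pos [ 0.5399 -0.0036  0.4493] w 0.0856 F [-0.8 -0.   0.6]
[[-0.0012, 1.0, -0.0027], [0.0003, -0.0027, -1.0], [-1.0, -0.0012, -0.0003]]
```

View pics/w2.png

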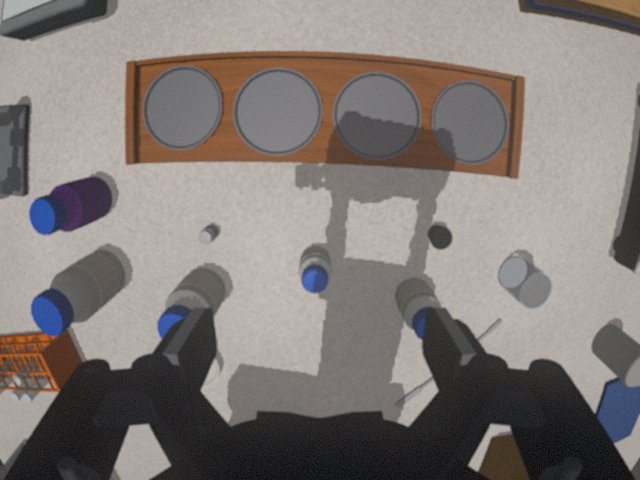

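```bash
cat > sau.py <<'E'
from m import *
def run(d,f,z=.026):
    hsv=cv2.cvtColor(d['image'],cv2.COLOR_RGB2HSV)
    m=cv2.inRange(hsv,(0,0,30),(179,60,170))
    return m
d=wsnap('w2b.png')
m=run(d,wat)
for (x,y) in [(182,108),(278,111),(376,116),(470,122)]:
    roi=np.zeros_like(m); cv2.circle(roi,(x,y),50,255,-1)
    mm=cv2.bitwise_and(m,roi); n,l,s,c=cv2.connectedComponentsWithStats(mm); k=l[y,x]
    cs,_=cv2.findContours((l==k).astype(np.uint8),cv2.RETR_EXTERNAL,cv2.CHAIN_APPROX_NONE)
    hull=cv2.convexHull(max(cs,key=cv2.contourArea))[:,0]
    P=np.array([wat(d,*q,.026)[:2] for q in hull.astype(float)])
    (cx,cy),r=cv2.minEnclosingCircle((P*1000).astype(np.float32))
    A=np.c_[2*P,np.ones(len(P))]; w=np.linalg.lstsq(A,(P**2).sum(1),rcond=None)[0]
    print(cx,cy,r,'lsq',w[:2].round(4),np.sqrt(w[2]+w[:2]@w[:2]).round(4))
E
python3 sau.py
```

```text
652.27880859375 145.6976318359375 47.64265441894531 lsq [0.6525 0.1456] 0.0473
641.478271484375 39.70343780517578 47.53324890136719 lsq [0.6417 0.0397] 0.0473
637.2771606445312 -65.1203384399414 47.591209411621094 lsq [ 0.6374 -0.0651] 0.0472
635.6732177734375 -170.7689971923828 47.99378967285156 lsq [ 0.6363 -0.1707] 0.0474
```

Call:
play_rows(steps=[[[0,-0.01,-0.0325],[0,0,0],1],[[0,-0.01,-0.0325],[0,0,0],1],[[0,-0.01,-0.0325],[0,0,0],1],[[0,-0.01,-0.0325],[0,0,0],1],[[0,-0.01,-0.0325],[0,0,0],1],[[0,-0.01,-0.0325],[0,0,0],1],[[0,-0.01,-0.0325],[0,0,0],1],[[0,-0.01,-0.0325],[0,0,0],1],[[0,-0.01,-0.0325],[0,0,0],1],[[0.02,0,0],[0,0,0],1],[[0.02,0,0],[0,0,0],1],[[0.02,0,0],[0,0,0],1],[[0.02,0,0],[0,0,0],1],[[0.02,0,0],[0,0,0],1],[[0,0,0],[0,0,0],1],[[0,0,0],[0,0,0],1]])

```text
t: 4.88
tool_pos: [0.4497, 0.2901, 0.3498]
eef_rot: [1.208, 1.21, -1.21]
contact_force: [-0.2, -0.4, 1.5]
width: 0.0853
```

```bash
python3 - <<'E'
from m import *
st(); d=wsnap('w3.png')
E
```

```text
t 4.88 pos [0.4497 0.2901 0.3498] w 0.0853 F [-0.2 -0.4  1.5]
[[-0.0012, 1.0, 0.0003], [-0.0006, 0.0003, -1.0], [-1.0, -0.0012, 0.0006]]
```

View pics/w3.png

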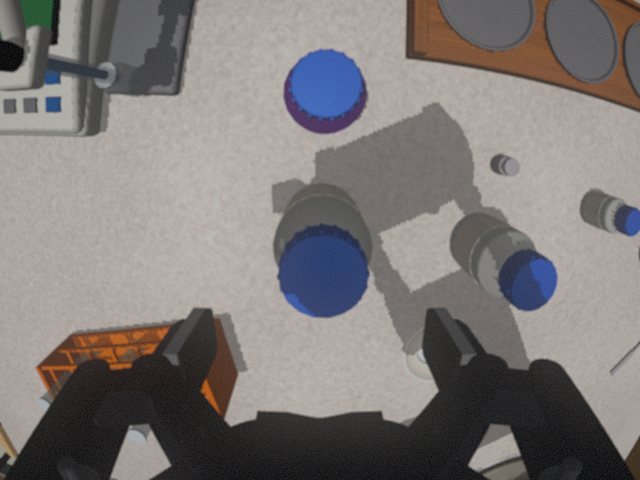

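```bash
python3 - <<'E'
from m import *
d=wsnap('w3b.png'); print(wat(d,323.5,270,.134),wat(d,528,280,.108))
E
```

```text
[0.45526307 0.28761176 0.134     ] [0.43631012 0.14603331 0.108     ]
```

Call:
play_rows(steps=[[[0.014,0.002,0.002],[0,0,0],1],[[0.02,0,0],[0,0,0],1],[[0.02,0,0],[0,0,0],1],[[0.012,0,0],[0,0,0],1],[[0,0,0],[0,0,0],1],[[0,0,0],[0,0,0],0.3],[[0,0,0],[0,0,0],0],[[0,0,0],[0,0,0],0],[[0,0,0],[0,0,0],0],[[0,0,0],[0,0,0],0],[[0,0,0],[0,0,0],0],[[0,0,0],[0,0,0],0]], grip_force=60)

```text
t: 5.98
tool_pos: [0.4529, 0.2881, 0.2855]
eef_rot: [1.212, 1.208, -1.207]
contact_force: [-0.7, -0.9, 6.0]
width: 0.0461
```

```bash
python3 - <<'E'
from m import *
st(); d=wsnap('w4.png'); snap('scene','s4.png')
E
```

```text
t 5.98 pos [0.4529 0.2881 0.2855] w 0.0461 F [-0.7 -0.9  6. ]
[[0.0032, 1.0, -0.0004], [0.0012, -0.0004, -1.0], [-1.0, 0.0032, -0.0012]]
```

View pics/w4.png

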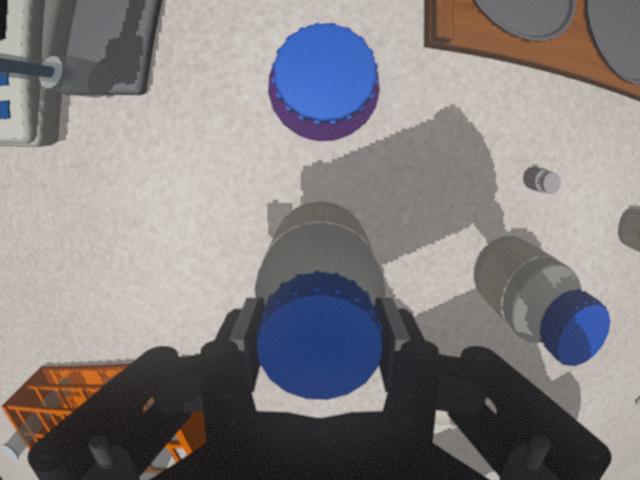

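View pics/s4.png

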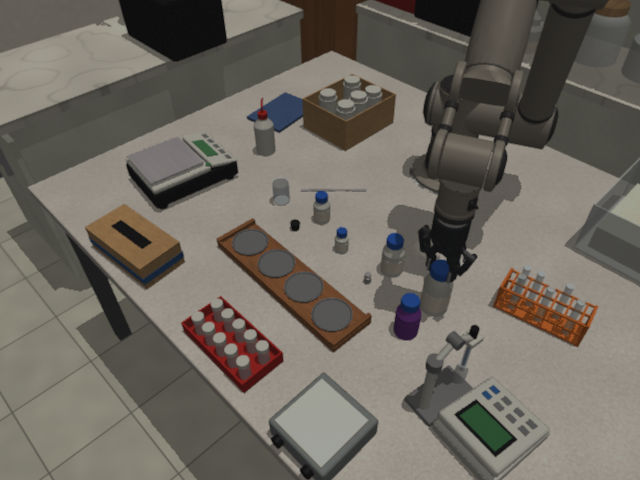

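Call:
play_rows(steps=[[[-0.006,0,0],[0,0,0],0],[[-0.015,0,0],[0,0,0],0],[[-0.025,0,0],[0,0,0],0],[[-0.03,0,0],[0,0,0],0],[[-0.03,0,0],[0,0,0],0],[[-0.029,0,0],[0,0,0],0],[[0,0,0],[0,0,0],0],[[0,0,0],[0,0,0],0],[[0,0,0],[0,0,0],0]])

```text
t: 6.83
tool_pos: [0.452, 0.2879, 0.4182]
eef_rot: [1.209, 1.209, -1.21]
contact_force: [0.4, -0.7, -3.0]
width: 0.0461
```

```bash
python3 - <<'E'
from m import *
st(); d=wsnap('w5.png'); snap('scene','s5.png'); print(wat(d,320,338,.138+.13))
E
```

```text
t 6.83 pos [0.452  0.2879 0.4182] w 0.0461 F [ 0.4 -0.7 -3. ]
[[-0.0011, 1.0, -0.0003], [-0.0006, -0.0003, -1.0], [-1.0, -0.0011, 0.0006]]
[0.45492802 0.28709004 0.268     ]
```

View pics/w5.png

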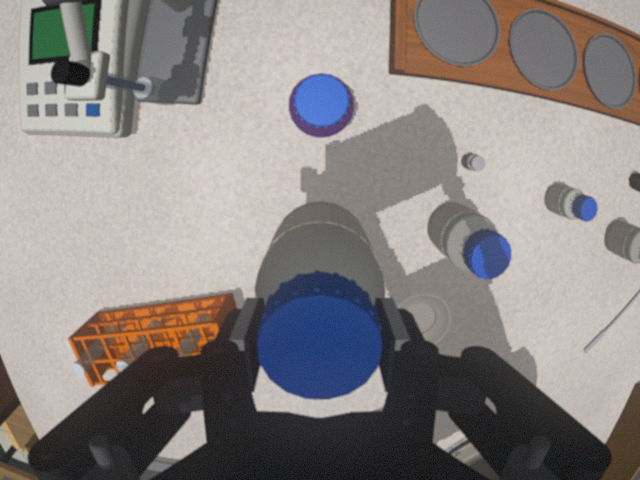

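View pics/s5.png

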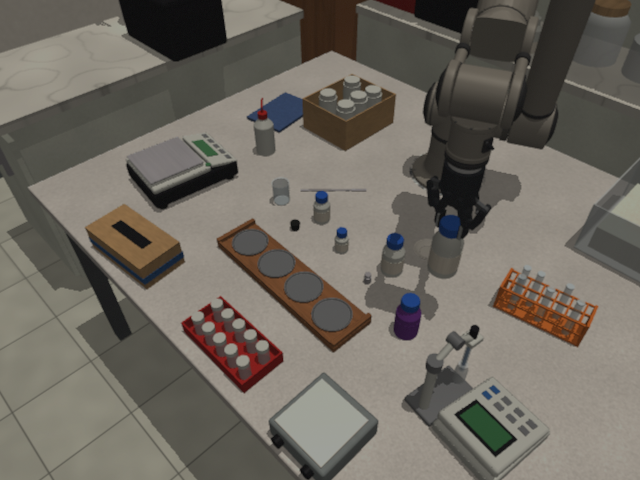

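Call:
play_rows(steps=[[[0,0.0124,0.009],[0,0,0],0],[[0,0.025,0.0178],[0,0,0],0],[[0,0.025,0.0178],[0,0,0],0],[[0,0.025,0.0178],[0,0,0],0],[[0,0.025,0.0178],[0,0,0],0],[[0,0.025,0.0178],[0,0,0],0],[[0,0.025,0.0178],[0,0,0],0],[[0,0.025,0.0178],[0,0,0],0],[[0,0.0116,0.009],[0,0,0],0],[[0.01,0,0],[0,0,0],0],[[0.02,0,0],[0,0,0],0],[[0.02,0,0],[0,0,0],0],[[0.02,0,0],[0,0,0],0],[[0.01,0,0],[0,0,0],0],[[0,0,0],[0,0,0],0],[[0,0,0],[0,0,0],0],[[0,0,0],[0,0,0],0]])

```text
t: 8.35
tool_pos: [0.6517, 0.1454, 0.3399]
eef_rot: [1.21, 1.208, -1.208]
contact_force: [0.7, 0.3, -1.9]
width: 0.0462
```

```bash
python3 - <<'E'
from m import *
st(); d=wsnap('w6.png'); snap('scene','s6.png')
E
```

```text
t 8.35 pos [0.6517 0.1454 0.3399] w 0.0462 F [ 0.7  0.3 -1.9]
[[0.0019, 1.0, -0.0002], [0.0001, -0.0002, -1.0], [-1.0, 0.0019, -0.0001]]
```

View pics/w6.png

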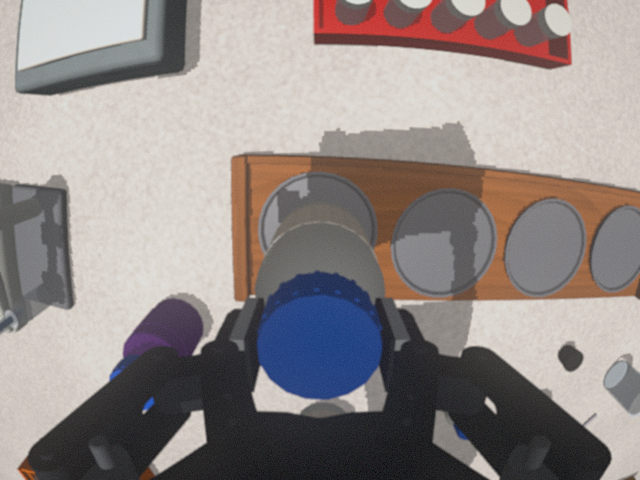

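View pics/s6.png

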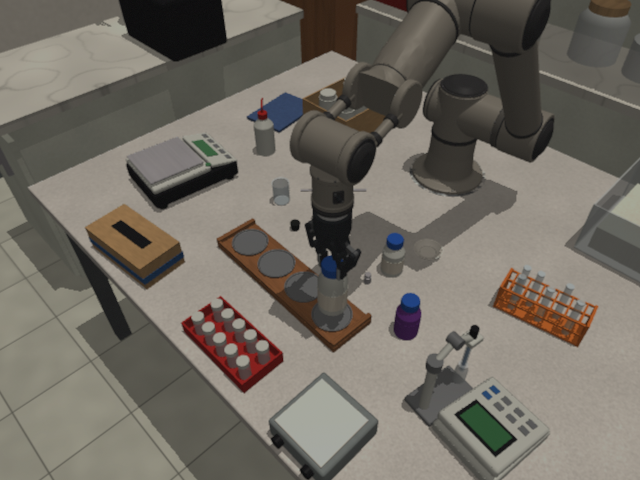

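Bottle 4 hangs upright about 30 mm over saucer a (in the wrist view the body at (318,215) sits inside the saucer rim). Lowering by 32 mm and releasing.

Call:
play_rows(steps=[[[0.01,0,0],[0,0,0],0],[[0.01,0,0],[0,0,0],0],[[0.006,0,0],[0,0,0],0],[[0.003,0,0],[0,0,0],0],[[0.003,0,0],[0,0,0],0],[[0,0,0],[0,0,0],0],[[0,0,0],[0,0,0],0],[[0,0,0],[0,0,0],0]])

```text
t: 9.12
tool_pos: [0.6516, 0.1452, 0.3076]
eef_rot: [1.21, 1.208, -1.208]
contact_force: [-0.8, -0.8, 6.2]
width: 0.0464
```

```bash
python3 - <<'E'
from m import *
st()
E
```

```text
t 9.12 pos [0.6516 0.1452 0.3076] w 0.0464 F [-0.8 -0.8  6.2]
[[0.0019, 1.0, -0.0005], [-0.0, -0.0005, -1.0], [-1.0, 0.0019, 0.0]]
```

Call:
play_rows(steps=[[[0,0,0],[0,0,0],0.7],[[0,0,0],[0,0,0],0.85],[[0,0,0],[0,0,0],1],[[0,0,0],[0,0,0],1],[[0,0,0],[0,0,0],1],[[-0.01,0,0],[0,0,0],1],[[-0.02,0,0],[0,0,0],1],[[-0.03,0,0],[0,0,0],1],[[-0.03,0,0],[0,0,0],1],[[-0.03,0,0],[0,0,0],1],[[0,0,0],[0,0,0],1],[[0,0,0],[0,0,0],1]])

```text
t: 10.12
tool_pos: [0.6513, 0.1453, 0.4299]
eef_rot: [1.212, 1.205, -1.205]
contact_force: [0.1, 1.1, 0.2]
width: 0.0854
```

```bash
python3 - <<'E'
from m import *
st(); d=wsnap('w7.png')
E
```

```text
t 10.12 pos [0.6513 0.1453 0.4299] w 0.0854 F [0.1 1.1 0.2]
[[0.0055, 1.0, -0.0004], [0.0005, -0.0004, -1.0], [-1.0, 0.0055, -0.0005]]
```

View pics/w7.png

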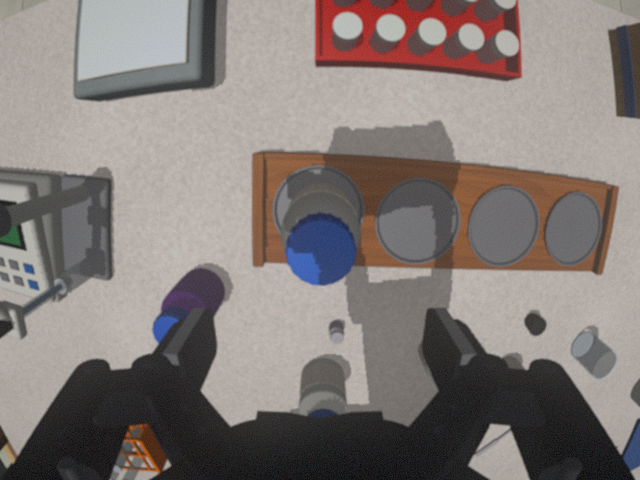

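Call:
play_rows(steps=[[[0,-0.0274,0.0004],[0,0,0],1],[[0,-0.0274,0.0004],[0,0,0],1],[[0,-0.0274,0.0004],[0,0,0],1],[[0,-0.0274,0.0004],[0,0,0],1],[[0,-0.0274,0.0004],[0,0,0],1],[[0,-0.0274,0.0004],[0,0,0],1],[[0,-0.0274,0.0003],[0,0,0],1],[[0,-0.0274,0.0003],[0,0,0],1],[[0.02,0,0],[0,0,0],1],[[0.025,0,0],[0,0,0],1],[[0.025,0,0],[0,0,0],1],[[0.025,0,0],[0,0,0],1],[[0,0,0],[0,0,0],1],[[0,0,0],[0,0,0],1]])

```text
t: 11.33
tool_pos: [0.4317, 0.1423, 0.3305]
eef_rot: [1.207, 1.212, -1.213]
contact_force: [0.4, -0.9, 0.8]
width: 0.0857
```

```bash
python3 - <<'E'
from m import *
st(); d=wsnap('w8.png')
im=d['image']; print([b for b in blobs(im,(103,120,30),(122,255,255),800,9000)])
t=snap('top','t8.png'); print(blobs(t['image'],(105,150,60),(118,255,255),25,1500))
s=snap('scene','s8.png'); print(blobs(s['image'],(105,150,60),(118,255,255),25,1500))
E
```

```text
t 11.33 pos [0.4317 0.1423 0.3305] w 0.0857 F [ 0.4 -0.9  0.8]
[[-0.0045, 1.0, -0.0004], [-0.0008, -0.0004, -1.0], [-1.0, -0.0045, 0.0008]]
[((np.float64(81.3), np.float64(74.1)), [49, 41, 66, 66, 3462]), ((np.float64(521.6), np.float64(197.2)), [507, 179, 30, 36, 815]), ((np.float64(321.7), np.float64(271.5)), [286, 236, 72, 69, 3621])]
[((np.float64(264.8), np.float64(198.1)), [257, 190, 17, 17, 227]), ((np.float64(216.3), np.float64(235.0)), [210, 229, 14, 13, 152]), ((np.float64(316.2), np.float64(265.9)), [312, 262, 9, 9, 62]), ((np.float64(358.9), np.float64(281.3)), [354, 276, 11, 12, 104])]
[((np.float64(322.1), np.float64(197.6)), [317, 192, 11, 12, 107]), ((np.float64(342.2), np.float64(233.2)), [338, 229, 9, 10, 72]), ((np.float64(396.0), np.float64(241.7)), [388, 235, 16, 16, 192]), ((np.float64(333.2), np.float64(277.5)), [323, 267, 21, 22, 385]), ((np.float64(411.5), np.float64(303.4)), [403, 295, 18, 19, 263])]
```

View pics/w8.png

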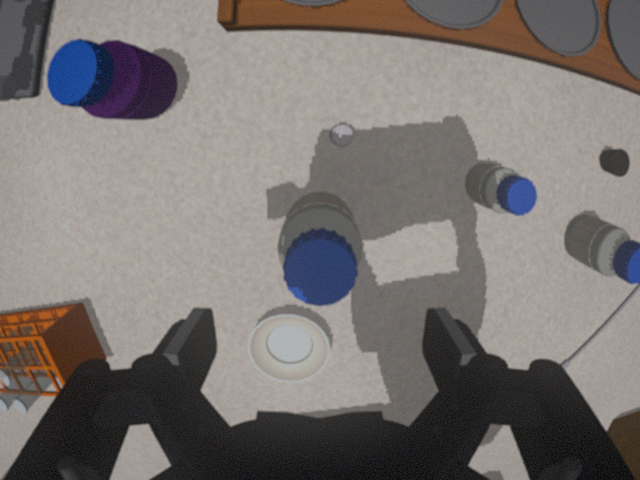

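View pics/s8.png

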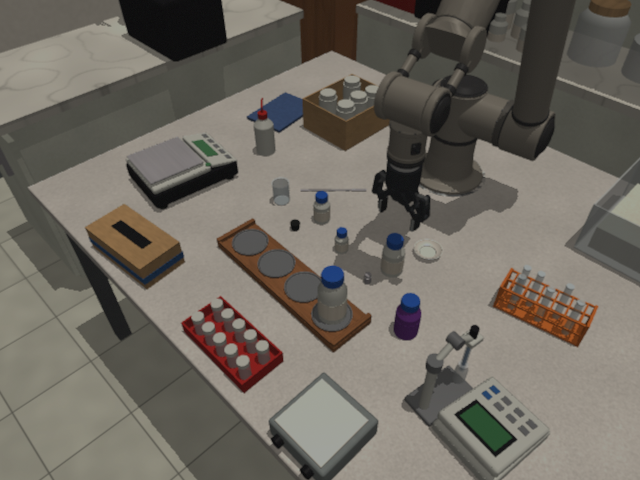

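```bash
python3 - <<'E'
from m import *
t=cams.get_image('top');s=cams.get_image('scene');d=wsnap('x.png')
print(at_z(t,264.8,198.1,.148),at_z(s,333.2,277.5,.148)); print(wat(d,321.5,270,.107))
print('b1',wat(d,517.5,195.5,.066),'b2')
E
```

```text
[0.64909124 0.14373553 0.148     ] [0.65122731 0.14967265 0.148     ]
[0.43453849 0.1408059  0.107     ]
b1 [0.47333627 0.0021732  0.066     ] b2
```

Call:
play_rows(steps=[[[0.0195,0.002,0.001],[0,0,0],1],[[0.02,0,0],[0,0,0],1],[[0.02,0,0],[0,0,0],1],[[0.01,0,0],[0,0,0],1],[[0,0,0],[0,0,0],1],[[0,0,0],[0,0,0],0.3],[[0,0,0],[0,0,0],0],[[0,0,0],[0,0,0],0],[[0,0,0],[0,0,0],0],[[0,0,0],[0,0,0],0],[[0,0,0],[0,0,0],0],[[0,0,0],[0,0,0],0]], grip_force=60)

```text
t: 12.63
tool_pos: [0.4345, 0.1415, 0.2634]
eef_rot: [1.211, 1.207, -1.207]
contact_force: [-0.9, 0.2, 6.2]
width: 0.038
```

Call:
play_rows(steps=[[[-0.006,0,0],[0,0,0],0],[[-0.015,0,0],[0,0,0],0],[[-0.025,0,0],[0,0,0],0],[[-0.03,0,0],[0,0,0],0],[[-0.03,0,0],[0,0,0],0],[[-0.004,0,0],[0,0,0],0],[[0,0,0],[0,0,0],0],[[0,0,0],[0,0,0],0],[[0,0,0],[0,0,0],0]])

```text
t: 13.38
tool_pos: [0.4337, 0.1413, 0.3709]
eef_rot: [1.208, 1.211, -1.212]
contact_force: [-0.2, -0.1, -1.4]
width: 0.0386
```

```bash
python3 - <<'E'
from m import *
st(); d=wsnap('w9.png'); snap('scene','s9.png')
E
```

```text
t 13.38 pos [0.4337 0.1413 0.3709] w 0.0386 F [-0.2 -0.1 -1.4]
[[-0.0026, 1.0, -0.0004], [-0.0005, -0.0004, -1.0], [-1.0, -0.0026, 0.0005]]
```

View pics/w9.png

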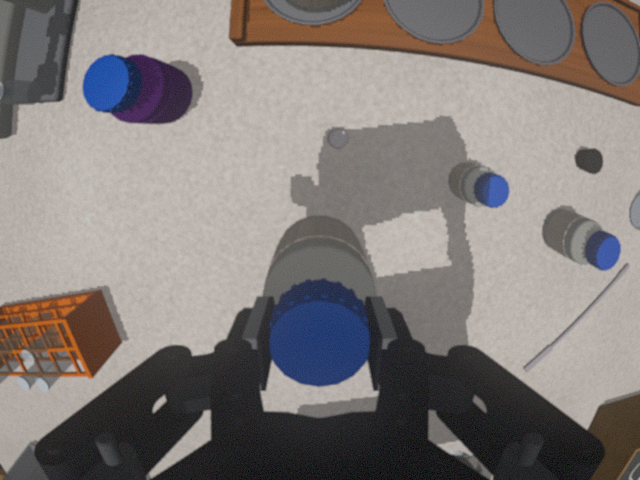

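View pics/s9.png

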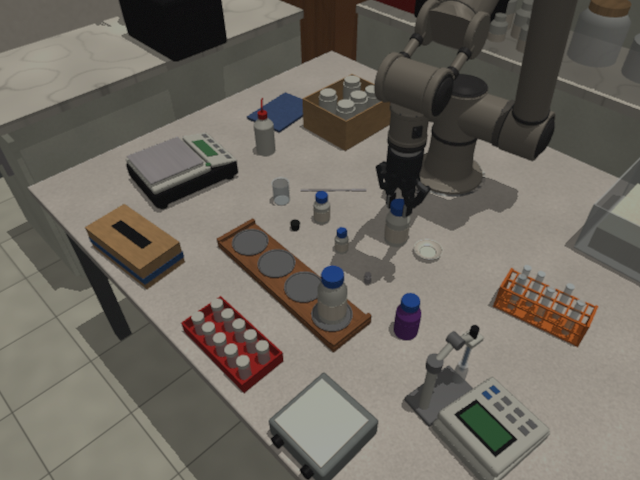

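Call:
play_rows(steps=[[[0,0.0126,0.0064],[0,0,0],0],[[0,0.0263,0.0126],[0,0,0],0],[[0,0.0263,0.0126],[0,0,0],0],[[0,0.0263,0.0126],[0,0,0],0],[[0,0.0263,0.0126],[0,0,0],0],[[0,0.0263,0.0126],[0,0,0],0],[[0,0.0263,0.0126],[0,0,0],0],[[0,0.0263,0.0126],[0,0,0],0],[[0,0.0126,0.0064],[0,0,0],0],[[0.01,0,0],[0,0,0],0],[[0.02,0,0],[0,0,0],0],[[0.02,0,0],[0,0,0],0],[[0.01,0,0],[0,0,0],0],[[0,0,0],[0,0,0],0],[[0,0,0],[0,0,0],0],[[0,0,0],[0,0,0],0]])

```text
t: 14.82
tool_pos: [0.6436, 0.0405, 0.3132]
eef_rot: [1.21, 1.208, -1.208]
contact_force: [0.1, -0.3, -1.0]
width: 0.0379
```

```bash
python3 - <<'E'
from m import *
st(); d=wsnap('w10.png')
E
```

```text
t 14.82 pos [0.6436 0.0405 0.3132] w 0.0379 F [ 0.1 -0.3 -1. ]
[[0.0015, 1.0, -0.0001], [-0.0002, -0.0001, -1.0], [-1.0, 0.0015, 0.0002]]
```

View pics/w10.png

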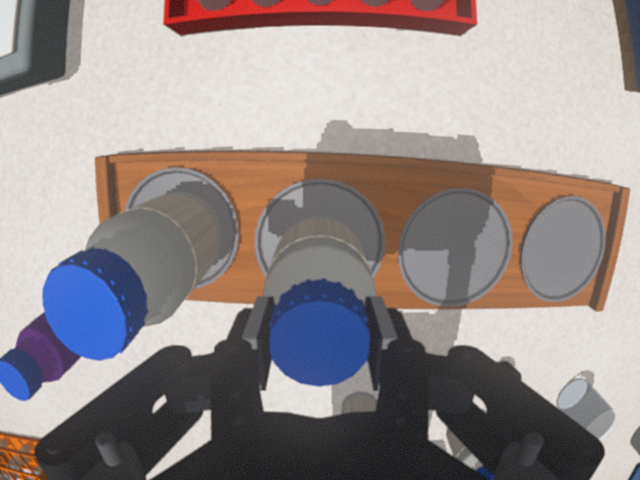

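Bottle 3 hangs upright just above saucer b (body at (320,240), saucer rim around (320,235)). Lowering about 29 mm to contact.

Call:
play_rows(steps=[[[0.01,0,0],[0,0,0],0],[[0.008,0,0],[0,0,0],0],[[0.005,0,0],[0,0,0],0],[[0.003,0,0],[0,0,0],0],[[0.002,0,0],[0,0,0],0],[[0,0,0],[0,0,0],0],[[0,0,0],[0,0,0],0],[[0,0,0],[0,0,0],0]])

```text
t: 15.53
tool_pos: [0.6434, 0.0404, 0.2857]
eef_rot: [1.21, 1.208, -1.209]
contact_force: [-2.7, -1.5, 8.8]
width: 0.0382
```

Call:
play_rows(steps=[[[0,0,0],[0,0,0],0.7],[[0,0,0],[0,0,0],0.85],[[0,0,0],[0,0,0],1],[[0,0,0],[0,0,0],1],[[0,0,0],[0,0,0],1],[[-0.01,0,0],[0,0,0],1],[[-0.02,0,0],[0,0,0],1],[[-0.03,0,0],[0,0,0],1],[[-0.03,0,0],[0,0,0],1],[[-0.01,0,0],[0,0,0],1],[[0,-0.0288,0.0065],[0,0,0],1],[[0,-0.0288,0.0065],[0,0,0],1],[[0,-0.0288,0.0065],[0,0,0],1],[[0,-0.0288,0.0065],[0,0,0],1],[[0,-0.0288,0.0065],[0,0,0],1],[[0,-0.0288,0.0065],[0,0,0],1],[[0.025,0,0],[0,0,0],1],[[0.025,0,0],[0,0,0],1],[[0,0,0],[0,0,0],1],[[0,0,0],[0,0,0],1]])

```text
t: 17.2
tool_pos: [0.4705, 0.0014, 0.334]
eef_rot: [1.209, 1.211, -1.211]
contact_force: [-0.1, -0.7, 0.8]
width: 0.0854
```

```bash
python3 - <<'E'
from m import *
st(); d=wsnap('w11.png'); s=snap('scene','s11.png');t=snap('top','t11.png')
for x in (t,s):
  for b in blobs(x['image'],(105,150,60),(118,255,255),25,1500): print(b[0],[at_z(x,*b[0],H[i]-C[i]/2+.022).round(4)[:2].tolist() for i in (1,2,3)])
E
```

```text
t 17.2 pos [0.4705 0.0014 0.334 ] w 0.0854 F [-0.1 -0.7  0.8]
[[-0.0021, 1.0, -0.0005], [0.0003, -0.0005, -1.0], [-1.0, -0.0021, -0.0003]]
(np.float64(264.8), np.float64(198.1)) [[0.661, 0.1486], [0.6556, 0.1464], [0.6491, 0.1437]]
(np.float64(302.4), np.float64(202.9)) [[0.6465, 0.0399], [0.6412, 0.0392], [0.635, 0.0384]]
(np.float64(216.3), np.float64(235.0)) [[0.5529, 0.2856], [0.549, 0.2814], [0.5443, 0.2765]]
(np.float64(358.8), np.float64(281.3)) [[0.42, -0.1192], [0.4179, -0.1176], [0.4155, -0.1158]]
(np.float64(321.9), np.float64(197.5)) [[0.4451, -0.0951], [0.4624, -0.0771], [0.4831, -0.0558]]
(np.float64(342.5), np.float64(233.1)) [[0.5039, 0.0365], [0.5198, 0.0513], [0.5389, 0.069]]
(np.float64(303.2), np.float64(258.8)) [[0.6306, 0.0316], [0.6436, 0.0466], [0.6591, 0.0644]]
(np.float64(333.2), np.float64(277.5)) [[0.6223, 0.1215], [0.6355, 0.1344], [0.6512, 0.1497]]
(np.float64(411.5), np.float64(303.4)) [[0.5559, 0.2922], [0.5707, 0.301], [0.5883, 0.3115]]
```

View pics/w11.png

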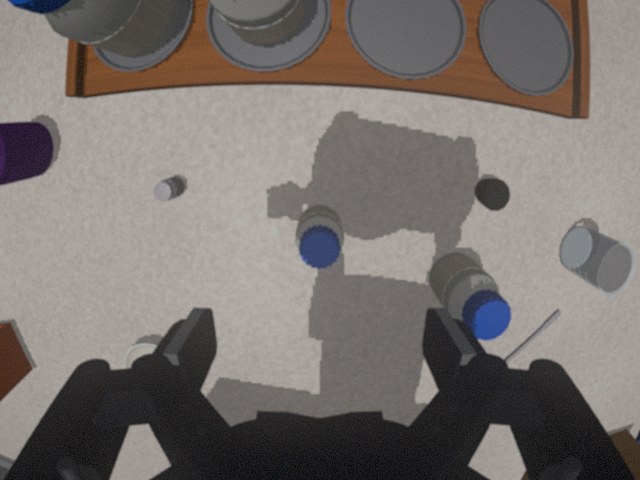

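View pics/s11.png

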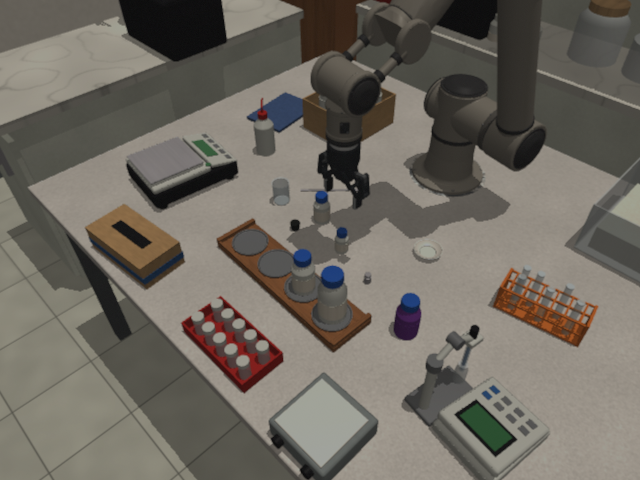

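```bash
python3 - <<'E'
from m import *
d=wsnap('x.png'); print(wat(d,320,246,.066),wat(d,320,248,.07),'b2',wat(d,487,314,.086))
E
```

```text
[4.74190473e-01 2.48935295e-04 6.60000000e-02] [4.74019096e-01 2.61798096e-04 7.00000000e-02] b2 [ 0.42983505 -0.11812198  0.086     ]
```

Call:
play_rows(steps=[[[0.022,0.0015,0.001],[0,0,0],1],[[0.026,0,0],[0,0,0],1],[[0.026,0,0],[0,0,0],1],[[0.022,0,0],[0,0,0],1],[[0.012,0,0],[0,0,0],1],[[0,0,0],[0,0,0],1],[[0,0,0],[0,0,0],0.2],[[0,0,0],[0,0,0],0],[[0,0,0],[0,0,0],0],[[0,0,0],[0,0,0],0],[[0,0,0],[0,0,0],0],[[0,0,0],[0,0,0],0],[[0,0,0],[0,0,0],0],[[0,0,0],[0,0,0],0]], grip_force=50)

```text
t: 18.57
tool_pos: [0.4725, 0.0004, 0.2272]
eef_rot: [1.21, 1.207, -1.208]
contact_force: [-0.4, 0.0, 6.1]
width: 0.0237
```

Call:
play_rows(steps=[[[-0.006,0,0],[0,0,0],0],[[-0.015,0,0],[0,0,0],0],[[-0.025,0,0],[0,0,0],0],[[-0.03,0,0],[0,0,0],0],[[-0.034,0,0],[0,0,0],0],[[0,0,0],[0,0,0],0],[[0,0,0],[0,0,0],0],[[0,0,0],[0,0,0],0]])

```text
t: 19.23
tool_pos: [0.4717, 0.0005, 0.336]
eef_rot: [1.209, 1.209, -1.21]
contact_force: [-0.7, 0.2, -1.3]
width: 0.0237
```

```bash
python3 - <<'E'
from m import *
st(); d=wsnap('w12.png'); snap('scene','s12.png')
E
```

```text
t 19.23 pos [0.4717 0.0005 0.336 ] w 0.0237 F [-0.7  0.2 -1.3]
[[-0.0003, 1.0, -0.0004], [-0.0, -0.0004, -1.0], [-1.0, -0.0003, 0.0]]
```

View pics/w12.png

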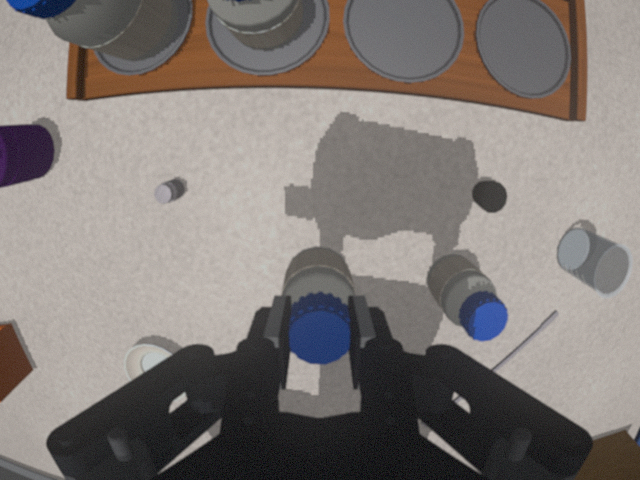

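View pics/s12.png

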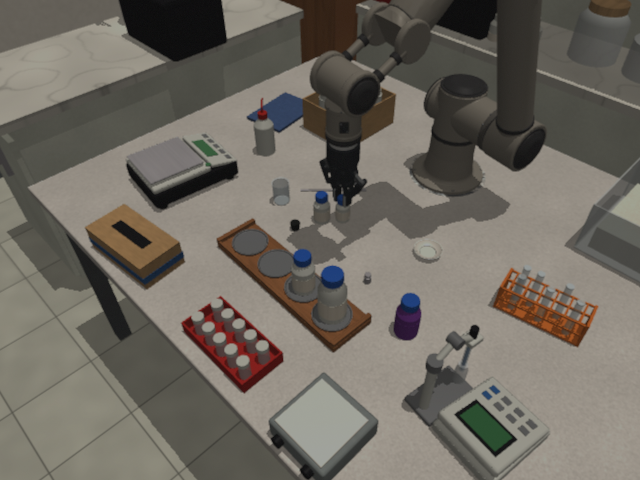

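Call:
play_rows(steps=[[[0,0.0105,0.0105],[0,0,0],0],[[0,0.0206,0.0215],[0,0,0],0],[[0,0.0206,0.0215],[0,0,0],0],[[0,0.0206,0.0215],[0,0,0],0],[[0,0.0206,0.0215],[0,0,0],0],[[0,0.0206,0.0215],[0,0,0],0],[[0,0.0206,0.0215],[0,0,0],0],[[0,0.0206,0.0215],[0,0,0],0],[[0,0.0105,0.0105],[0,0,0],0],[[0.01,0,0],[0,0,0],0],[[0.02,0,0],[0,0,0],0],[[0.02,0,0],[0,0,0],0],[[0.01,0,0],[0,0,0],0],[[0,0,0],[0,0,0],0],[[0,0,0],[0,0,0],0],[[0,0,0],[0,0,0],0]])

```text
t: 20.67
tool_pos: [0.6375, -0.1709, 0.2771]
eef_rot: [1.209, 1.208, -1.209]
contact_force: [-0.2, 0.2, -0.0]
width: 0.0238
```

```bash
python3 - <<'E'
from m import *
st(); d=wsnap('w13.png')
E
```

```text
t 20.67 pos [ 0.6375 -0.1709  0.2771] w 0.0238 F [-0.2  0.2 -0. ]
[[0.0012, 1.0, -0.0001], [-0.0005, -0.0001, -1.0], [-1.0, 0.0012, 0.0005]]
```

View pics/w13.png

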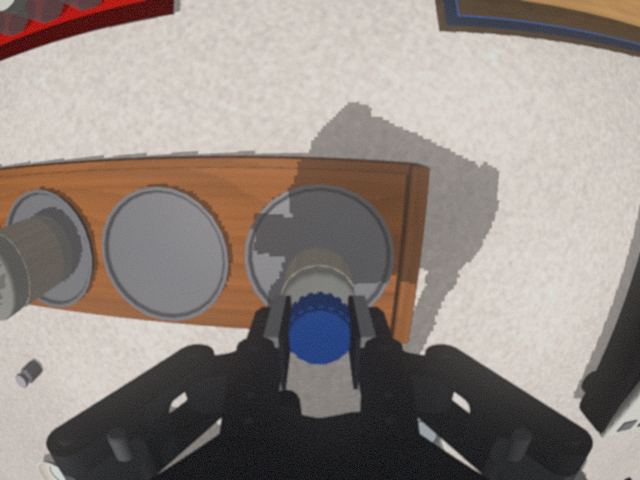

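Bottle 1 hangs over saucer d (rim centred near (320,252), bottle at (320,285), displaced towards the camera's bottom only by its height). Lowering 29 mm.

Call:
play_rows(steps=[[[0.01,0,0],[0,0,0],0],[[0.008,0,0],[0,0,0],0],[[0.005,0,0],[0,0,0],0],[[0.003,0,0],[0,0,0],0],[[0.002,0,0],[0,0,0],0],[[0.001,0,0],[0,0,0],0],[[0,0,0],[0,0,0],0],[[0,0,0],[0,0,0],0]])

```text
t: 21.38
tool_pos: [0.6374, -0.1709, 0.2492]
eef_rot: [1.21, 1.208, -1.208]
contact_force: [-4.0, 2.4, 11.4]
width: 0.0242
```

Call:
play_rows(steps=[[[0,0,0],[0,0,0],0.6],[[0,0,0],[0,0,0],0.85],[[0,0,0],[0,0,0],1],[[0,0,0],[0,0,0],1],[[0,0,0],[0,0,0],1],[[-0.01,0,0],[0,0,0],1],[[-0.02,0,0],[0,0,0],1],[[-0.03,0,0],[0,0,0],1],[[-0.03,0,0],[0,0,0],1],[[-0.01,0,0],[0,0,0],1],[[0,-0.0268,-0.0064],[0,0,0],1],[[0,-0.0268,-0.0064],[0,0,0],1],[[0,-0.0268,-0.0064],[0,0,0],1],[[0,-0.0268,-0.0064],[0,0,0],1],[[0,-0.0268,-0.0064],[0,0,0],1],[[0,-0.0268,-0.0064],[0,0,0],1],[[0,-0.0268,-0.0064],[0,0,0],1],[[0,-0.0268,-0.0064],[0,0,0],1],[[0,0,0],[0,0,0],1],[[0,0,0],[0,0,0],1]])

```text
t: 23.05
tool_pos: [0.4222, -0.1197, 0.3478]
eef_rot: [1.21, 1.208, -1.209]
contact_force: [0.1, -0.4, 0.6]
width: 0.0852
```

```bash
python3 - <<'E'
from m import *
st(); d=wsnap('w14.png'); s=snap('scene','s14.png');t=snap('top','t14.png')
for x in (t,s):
  for b in blobs(x['image'],(105,150,60),(118,255,255),25,1500): print(b[0],[at_z(x,*b[0],H[i]-C[i]/2+.022).round(4)[:2].tolist() for i in (0,)])
for b in blobs(d['image'],(103,120,30),(122,255,255),100,9000): print(b,wat(d,*b[0],.082))
E
```

```text
t 23.05 pos [ 0.4222 -0.1197  0.3478] w 0.0852 F [ 0.1 -0.4  0.6]
[[0.001, 1.0, -0.0008], [-0.0005, -0.0008, -1.0], [-1.0, 0.001, 0.0005]]
(np.float64(264.8), np.float64(198.0)) [[0.6663, 0.1506]]
(np.float64(302.3), np.float64(203.0)) [[0.6509, 0.0408]]
(np.float64(375.3), np.float64(208.4)) [[0.6342, -0.1716]]
(np.float64(216.3), np.float64(235.1)) [[0.5562, 0.2893]]
(np.float64(322.2), np.float64(197.4)) [[0.4285, -0.1111]]
(np.float64(248.9), np.float64(225.7)) [[0.6374, -0.1632]]
(np.float64(303.2), np.float64(258.7)) [[0.6185, 0.0179]]
(np.float64(333.4), np.float64(277.3)) [[0.6096, 0.1098]]
(np.float64(411.5), np.float64(303.3)) [[0.5423, 0.284]]
((np.float64(320.7), np.float64(250.7)), [297, 228, 48, 47, 1757]) [ 0.42255085 -0.12126425  0.082     ]
((np.float64(625.0), np.float64(431.0)), [613, 405, 27, 46, 509]) [ 0.1804425  -0.50777549  0.082     ]
```

View pics/w14.png

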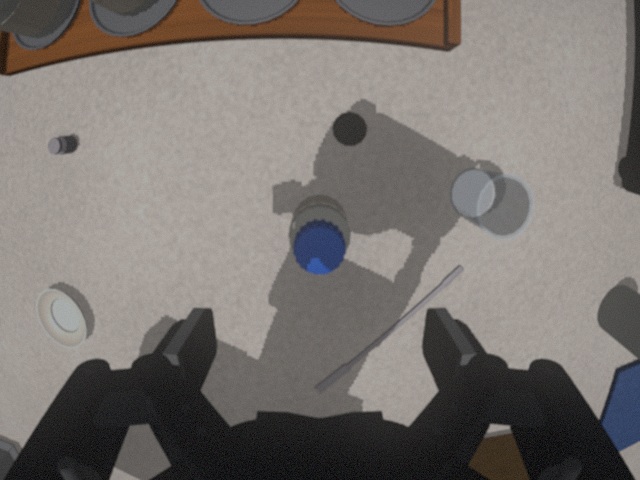

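View pics/s14.png

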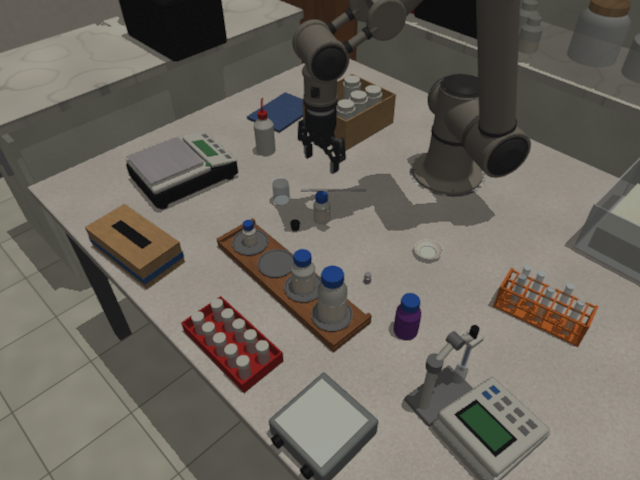

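Call:
play_rows(steps=[[[0.022,0.0015,0.001],[0,0,0],1],[[0.026,0,0],[0,0,0],1],[[0.026,0,0],[0,0,0],1],[[0.022,0,0],[0,0,0],1],[[0.01,0,0],[0,0,0],1],[[0,0,0],[0,0,0],1],[[0,0,0],[0,0,0],0.2],[[0,0,0],[0,0,0],0],[[0,0,0],[0,0,0],0],[[0,0,0],[0,0,0],0],[[0,0,0],[0,0,0],0],[[0,0,0],[0,0,0],0],[[0,0,0],[0,0,0],0]], grip_force=60)

```text
t: 24.28
tool_pos: [0.4247, -0.1209, 0.2422]
eef_rot: [1.21, 1.207, -1.208]
contact_force: [-0.1, 0.8, 6.1]
width: 0.0315
```

Call:
play_rows(steps=[[[-0.006,0,0],[0,0,0],0],[[-0.015,0,0],[0,0,0],0],[[-0.025,0,0],[0,0,0],0],[[-0.03,0,0],[0,0,0],0],[[-0.034,0,0],[0,0,0],0],[[0,0,0],[0,0,0],0],[[0,0,0],[0,0,0],0],[[0,0,0],[0,0,0],0]])

```text
t: 24.95
tool_pos: [0.424, -0.1207, 0.351]
eef_rot: [1.209, 1.209, -1.21]
contact_force: [0.2, 1.0, -1.0]
width: 0.031
```

```bash
python3 - <<'E'
from m import *
st(); d=wsnap('w15.png')
E
```

```text
t 24.95 pos [ 0.424  -0.1207  0.351 ] w 0.031 F [ 0.2  1.  -1. ]
[[-0.0002, 1.0, -0.0004], [0.0, -0.0004, -1.0], [-1.0, -0.0002, -0.0]]
```

View pics/w15.png

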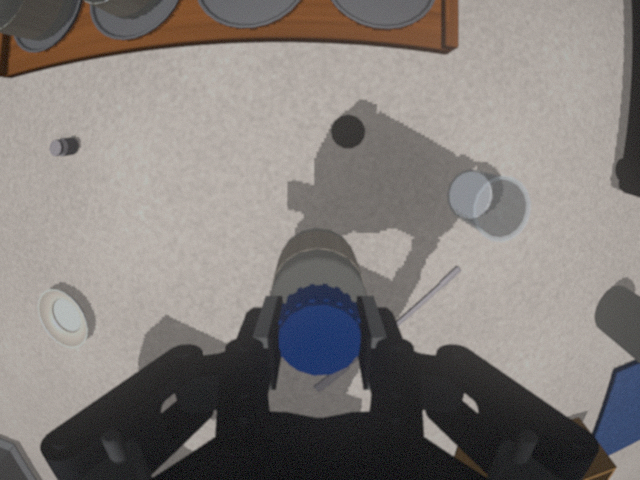

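Call:
play_rows(steps=[[[0,0.013,-0.0034],[0,0,0],0],[[0,0.0269,-0.007],[0,0,0],0],[[0,0.0269,-0.007],[0,0,0],0],[[0,0.0269,-0.007],[0,0,0],0],[[0,0.0269,-0.007],[0,0,0],0],[[0,0.0269,-0.007],[0,0,0],0],[[0,0.0269,-0.007],[0,0,0],0],[[0,0.0269,-0.007],[0,0,0],0],[[0,0.013,-0.0034],[0,0,0],0],[[0.01,0,0],[0,0,0],0],[[0.02,0,0],[0,0,0],0],[[0.02,0,0],[0,0,0],0],[[0.01,0,0],[0,0,0],0],[[0,0,0],[0,0,0],0],[[0,0,0],[0,0,0],0],[[0,0,0],[0,0,0],0]])

```text
t: 26.33
tool_pos: [0.6388, -0.0654, 0.292]
eef_rot: [1.21, 1.208, -1.209]
contact_force: [-0.2, 0.2, -0.7]
width: 0.0311
```

```bash
python3 - <<'E'
from m import *
st(); d=wsnap('w16.png')
E
```

```text
t 26.33 pos [ 0.6388 -0.0654  0.292 ] w 0.0311 F [-0.2  0.2 -0.7]
[[0.0012, 1.0, -0.0007], [-0.0003, -0.0007, -1.0], [-1.0, 0.0012, 0.0003]]
```

View pics/w16.png

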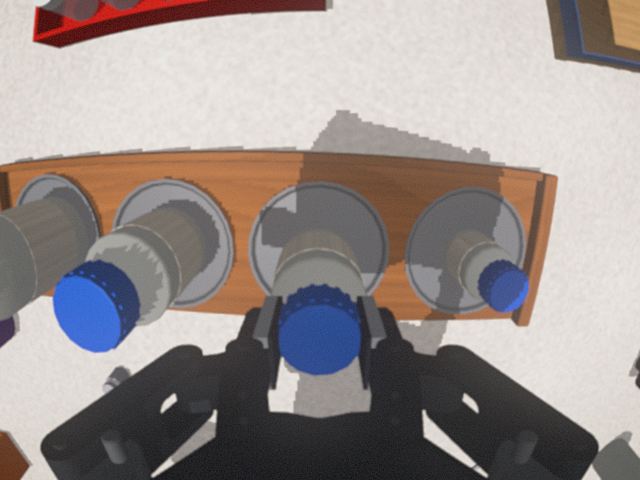

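Bottle 2 hangs centred over saucer c (rim centre near (318,245)), with bottle 1 at right and bottle 3 at left standing in their saucers. Lowering about 28 mm.

Call:
play_rows(steps=[[[0.01,0,0],[0,0,0],0],[[0.008,0,0],[0,0,0],0],[[0.005,0,0],[0,0,0],0],[[0.003,0,0],[0,0,0],0],[[0.002,0,0],[0,0,0],0],[[0,0,0],[0,0,0],0],[[0,0,0],[0,0,0],0],[[0,0,0],[0,0,0],0]])

```text
t: 27.05
tool_pos: [0.6387, -0.065, 0.2643]
eef_rot: [1.21, 1.208, -1.209]
contact_force: [-2.6, 1.7, 6.7]
width: 0.031
```

Contact felt; release, rise and back off.

Call:
play_rows(steps=[[[0,0,0],[0,0,0],0.6],[[0,0,0],[0,0,0],0.85],[[0,0,0],[0,0,0],1],[[0,0,0],[0,0,0],1],[[0,0,0],[0,0,0],1],[[-0.01,0,0],[0,0,0],1],[[-0.02,0,0],[0,0,0],1],[[-0.03,0,0],[0,0,0],1],[[-0.03,0,0],[0,0,0],1],[[-0.03,0,0],[0,0,0],1],[[-0.03,0,0],[0,0,0],1],[[-0.03,0,0],[0,0,0],1],[[0,-0.03,0],[0,0,0],1],[[0,-0.03,0],[0,0,0],1],[[0,-0.03,0],[0,0,0],1],[[0,0,0],[0,0,0],1],[[0,0,0],[0,0,0],1],[[0,0,0],[0,0,0],1]])

```text
t: 28.55
tool_pos: [0.549, -0.0652, 0.4442]
eef_rot: [1.21, 1.207, -1.208]
contact_force: [-0.6, 0.5, -1.1]
width: 0.0853
```

```bash
python3 - <<'E'
from m import *
st(); d=wsnap('w17.png'); s=snap('scene','s17.png');t=snap('top','t17.png')
S={'top':dict(zip('abcd',[(.6509,.1455),(.6392,.0393),(.6355,-.0662),(.6331,-.1723)])),'scene':dict(zip('abcd',[(.6551,.1524),(.6444,.0465),(.6401,-.0583),(.6389,-.1636)]))}
W=dict(zip('abcd',[(.6525,.1456),(.6417,.0397),(.6374,-.0651),(.6363,-.1707)]))
for n,x in (('top',t),('scene',s)):
  bs=blobs(x['image'],(105,150,60),(118,255,255),25,1500)
  for i,k in enumerate('dcba'):
    z=H[i]-C[i]/2+.022
    P=[at_z(x,*b[0],z)[:2] for b in bs]; P=min(P,key=lambda p:np.linalg.norm(p-S[n][k]))
    print(n,i+1,k,'off mm',((P-S[n][k])*1000).round(1))
E
```

```text
t 28.55 pos [ 0.549  -0.0652  0.4442] w 0.0853 F [-0.6  0.5 -1.1]
[[0.0021, 1.0, -0.0006], [-0.0006, -0.0006, -1.0], [-1.0, 0.0021, 0.0006]]
top 1 d off mm [ 17.8 212.8]
top 2 c off mm [ 10.7 106.1]
top 3 b off mm [ 1.8 -0.1]
top 4 a off mm [-1.8 -1.8]
scene 1 d off mm [-1.6 -0.1]
scene 2 c off mm [0.4 0.7]
scene 3 b off mm [-0.9 -0.3]
scene 4 a off mm [-4.1 -2.9]
```

View pics/w17.png

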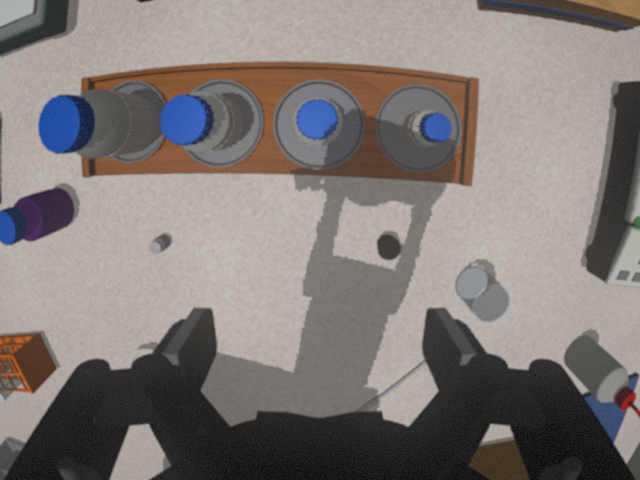

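View pics/s17.png

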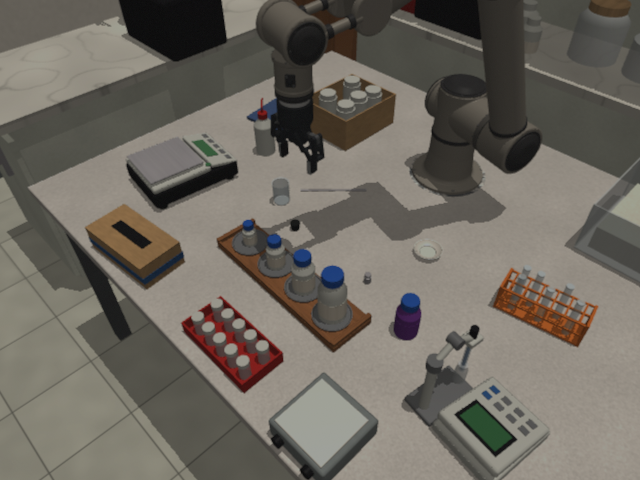

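All four bottles are upright and within about 5 mm of their saucer centres. In the top view the arm hides bottles 1 and 2, so that check covers only bottles 3 and 4; the wrist and scene views show all four. Handing in.

```bash
python3 -c "
from station import workorder
print(workorder.sign_off())"
```

```text
the job is handed in; nothing more can be done
None
```

The four bottles are on the board in order of size, and the job is handed in. The smallest is in saucer d, next to the balance on the -y side, then second smallest in c, second largest in b and largest in a. I picked each one up by its cap, set it down until I felt contact, and let go. The arm had used about 29 s when I handed in.

**Centring:**

| Bottle | Saucer | Scene camera offset | Top camera offset |
|---|---|---|---|
| 1 (smallest) | d | 1.6 mm | about 1.3 mm, taken before bottle 2 was placed |
| 2 | c | 0.8 mm | not measured, the arm was in the way |
| 3 | b | 0.9 mm | 1.8 mm |
| 4 (largest) | a | 5.0 mm | 2.5 mm |

The limit is 13 mm. The top camera could not confirm bottles 1 and 2 at the end because the arm hid them; its final printed offsets for those two are false matches to other caps.

**State at hand-in:** In the last scene and wrist images all four bottles and the beaker stand upright. The gripper is open and clear of everything. I judged upright by eye and seating by contact force, and did not measure lean or height.

**Disagreement:** The scene and top cameras differ by about 4 to 8 mm in absolute position. I used the wrist and top cameras for positions and compared each bottle with its saucer within one camera, which largely cancels that shift.

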